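# Fit the blue handpiece holder on the bench's curved arm

### The job

Tip the blue handpiece holder, the middle one of the packed row, out from under the rack's ledge and thread it onto the free brass-nosed end of the curved arm; the arm stands slightly swivelled in its socket, so look or feel where its end really is. Slide the holder round the bend, over the top, until it sits home against the red stop collar, handle upwards, and let go. Leave the white holders in the rack and the yellow cup and jaw model where they stand.

Things in the scene. Friction and masses are not known exactly. Their poses are not given: they have to be found in the camera images.
- holder: Blue holder, 0.12 to 0.22 kg. Origin: centre of its underside; z up along its handle, y along its bore. Steel-footed block 44 (x) x 22 (y) x 40 mm high with a through bore along y, flat handle on top. Most of its weight is in the feet, so on the rod it hangs handle up. Same after a half turn about z. Stands 1 to 2 mm from its white neighbours.
- holder_bore (a point): Centre of the blue holder's bore, 27 mm above its underside, midway in the 22 mm thickness; axes as the holder's. The bore is octagonal, 13 mm across flats, for the 10 mm rod.
- holder_handle (a point): Point in the handle, 86 mm above the underside; axes as the holder's. The handle is 20 (x) x 12 (y) mm and rises from 40 to 104 mm above the underside. Grip it here across x (20 mm): the neighbours' handles stand 24 mm away along y.
- left_holder: White holder, same shape, in the rack on the +y side of the blue one, 1 to 2 mm from it. Stays in the rack. Origin and axes as holder.
- right_holder: White holder, same shape, on the -y side of the blue one. Stays in the rack.
- rack: Fixed aluminium rack, origin at the centre of its underside; the three holders stand in a row along its y, their axes parallel to its axes, on a floor 6 mm above the table. Near (-x) lip 18 mm high, inner face at x = -26 mm; low back wall 22 mm high, inner face at x = +26 mm; end cheeks 46 mm high, 59 mm under the ledge's ends. See rack_ledge.
- rack_ledge (a point): Middle of the free edge of the keeper ledge, underside; axes as the rack's. It spans from end cheek to end cheek, rack x = +13 to +32 mm, 54 to 59 mm above the table, 8 mm over the blocks, so no holder lifts straight out. Tip the holder's top 20 to 25 degrees towards rack -x, pivoting on its near bottom edge (x = -22 to -26 mm, floor height), then lift it along its own tipped axis.
- rod_stand: Fixed foot (130 x 110 x 14 mm) of the curved steel rod (10 mm thick). Origin: under the post, at table height; z up. With the rod centred it lies in the y-z plane: up at y = 0 to z = 95 mm, then round a circle of radius 120 mm (centre line) about y = 120, z = 95 mm; phi is the angle about that centre from straight up, positive to +y: -90 degrees at the post, 44 at the free end.
- rod_tip (a point): Where the free end's centre would be with the rod centred, phi = 44; axes as the stand's. The rod really stands swivelled about the post by up to 4 degrees (0.07 rad) either way, which NO pose here shows: the end is up to 14 mm aside (stand x). The swivel is stiff: under 10 N at the end does not turn it. From phi = 40 to 44 the rod is a brass nose 6.4 mm thick, round-ended.
- rod_entry (a point): Point on the centred rod's centre line at phi = 32 degrees, just past the nose; axes as the stand's. On the rod the bore follows the circle's tangent and the handle points away from the circle's centre.
- rod_crest (a point): Point on the centred rod's centre line at the top of the bend, phi = 0; axes as the stand's.
- stop_face (a point): Where the centred rod's centre line meets the upper face of the red stop collar (22 mm diameter, 12 mm long, fixed on the rod, square to it), phi = -35 degrees; axes as the stand's.
- home (a point): Where the bore's centre is when the holder sits against the stop, for the centred rod: 11 mm up the rod from stop_face, phi = -29.7 degrees; axes as the stand's. With the rod swivelled it is up to 4 mm aside along the stand's x.
- cup: Yellow plastic mixing cup, 72 mm diameter, 60 mm high, loose, origin at the centre of its underside. Leave alone.
- jaw_model: Cream plaster jaw model, 55 x 60 x 32 mm, loose, origin at the centre of its underside. Leave alone.
Not all that is in view belongs to the job. There is more than one size of the rack; the job needs the middle-sized.

How it is judged:
By the outcome, as a careful person would: the job done as asked, in the order asked, and still so for the second after the job is handed in, with the robot touching nothing.
It also fails if it takes over 72 s, if anything falls off the work surface, if the arm or the gripper's body presses on something with over 40 N, if the wrist force passes 120 N, or if a joint passes its speed limit or range.

### The arm

A 6-joint arm with a two-finger parallel gripper is mounted at the origin on the work surface. World frame = base frame: x ahead of the robot, y to its left, z up, the work surface at z = 0. Lengths are in m, angles in degrees, forces in N, time in s.
With the tool pointing down it reaches from about 0.3 to 0.75 m from the base axis. Payload 8.5 kg.
Tool frame: the origin (TCP) lies between the finger pads; the fingertips stand 22 mm ahead of it and the grasp point (between the pads) lies 3 mm ahead of it (env.nose_length is the distance from the TCP to the fingertips, in m); z points along the fingers, x is the direction in which the jaws open and shut, and the axes are right-handed (so a half turn about z gives the same grasp; the last joint's range is limited). The gripper opens to 85 mm and grips with 20 to 120 N. Pads are 22 mm wide; open, the fingers measure 114 mm over their backs; the gripper's body (76 mm by 85 mm) begins 54 mm behind the grasp point. The pads swing forward as they close: fully open they stand 13 mm farther back than shut.
Start: joints at [58.425, 21.807, 74.336, -0, 83.858, -12.336], TCP at [0.181, 0.519, 0.253] pointing down, gripper open.
Joint ranges: [-178.18, 178.18], [-50.72, 133.34], [12.68, 142.11], [-81.47, 261.47], [9.98, 163.14], [-165.26, 165.26]. Speed limits (degrees/s): [136.94, 136.94, 180, 180, 180, 180].

### API

Orientations are given as a 3x3 rotation matrix whose columns are the frame's x, y, z axes.
In Python, from rig import env gives the robot as it stands.
- The arm moves only by the tool arm_command, never from a script. Its argument "steps" is a list of rows, each an object with "delta_pos": the shift along the world's x, y, z in mm, a list of three; "dr": the turn, a rotation vector about the world's x, y, z in degrees, a list of three. In form: [{"delta_pos": [dx, dy, dz], "dr": [wx, wy, wz]}, ...]. A call has 1 to 20 rows; each row shifts and turns the commanded pose from where the row before left it; what a row does not reach is not made up. A row lasts 1/10 s, in which the tool goes at most 50 mm and 8.59 degrees, less where a joint would pass 70% of its speed; a pose out of reach is approached as far as the arm can. A call with a gripper value outside its range is refused whole. "grip" is the opening, from 0 (shut) to 1 (fully open), set as the call begins (left out, the last holds). The fingers move at their own pace and stop on an object; "squeeze" is the grip in N (left out, the last holds). Time passes only in rows, so rows that do not move let the fingers close. It gives the time, the measured TCP pose, the force and the opening at its end, in the units of the state.
- env.observe(): the state, without advancing time (a new reading comes with each control period).
- env.get_image(name): name is "scene" or "top" or "wrist"; returns the picture (480x640x3 uint8, blue, green, red); there is no depth.
- env.get_calibration(name): a dict with "fx", "fy", "cx", "cy" (pixels), "view" (4x4, takes a point from world to camera coordinates). Camera axes: x right, y up, looking along -z (the intrinsics and any distortion apply to the point x, -y, -z); pixel columns grow to the right and rows downward; lengths in m; the calibration is good to about 2 mm. The wrist camera is an equidistant fisheye: a pixel r from the principal point sees the ray r / f radians off the axis. A picture is of the moment at which its call begins: read the wrist's pose just before it. get_calibration takes no time and is no camera call; for the wrist camera it gives the pose at the moment of the call.
- env.close_job(): hands the job in, once; it reports no verdict.
The state is a dict: "time_s": time; "q": joint angles; "qvel": joint speeds; "joint_efforts": joint torques, N m; "position": TCP position; "tool_rot": TCP orientation; "ft_force": force on the tool from outside, world axes, zero at the start; "wrist_torque": the same for the moment, N m; "grip_width": finger opening in m.
Only numpy, scipy, OpenCV 4.12 (cv2) and the standard library are available. Lean on these libraries where they do the work, as an engineer would, in place of code of your own. Each camera call takes 0.05 s, during which the arm holds its last target. There are 200 camera calls.

## Working session

There is one attempt and no reset: what is moved stays moved. The work goes in short steps, Python scripts to look and compute and a tool call to move; the robot and the scene stay as the last step left them, time stands still between calls to the robot, and variables do not carry over. Pictures are saved under pics/ and viewed, about 8 in all and at most 12, crops included, and the job is handed in when it is done.

Besides the shell and the picture viewer there is one more tool, called after "Request:" in YAML: its name, and indented under it one key for each argument. arm_command: Moves the arm, as the interface text tells. Its arguments: {"type":"object","properties":{"steps":{"type":"array"},"grip":{"type":"number"},"squeeze":{"type":"number"}},"required":["steps"]}

```bash
mkdir -p pics; ls
python3 - <<'E'
from rig import env
import cv2,numpy as np
s=env.observe(); print(s)
for n in("scene","top","wrist"):
    c=env.get_calibration(n); print(n,{k:(np.round(v,4).tolist()) for k,v in c.items()})
    cv2.imwrite(f"pics/{n}0.png",env.get_image(n))
E
```

```text
pics
{'time_s': 0.0, 'q': array([ 5.84210051e+01,  2.18437996e+01,  7.43859071e+01, -8.25087702e-04,
        8.38581639e+01, -1.23359431e+01]), 'qvel': array([-0.05495184,  0.00187838,  0.0370005 ,  0.05731216,  0.02798986,
        0.02400266]), 'joint_efforts': array([ 2.46495991e-03, -4.48446178e+01, -2.31288064e+01, -4.47547961e-05,
        4.62895667e-03,  4.63303320e-05]), 'position': array([0.18113246, 0.51903857, 0.25267864]), 'tool_rot': array([[ 3.29574095e-01,  9.44129382e-01, -7.90924129e-04],
       [ 9.44128520e-01, -3.29574895e-01, -1.31402668e-03],
       [-1.50127994e-03, -3.13664871e-04, -9.99998824e-01]]), 'ft_force': array([ 0.25755639, -0.28719854, -0.24983537]), 'wrist_torque': array([ 0.02593268,  0.00998867, -0.00072808]), 'grip_width': 0.08563245736727036}
scene {'fx': 549.9254, 'fy': 549.9254, 'cx': 319.3143, 'cy': 243.5302, 'view': [[0.1038, 0.9945, -0.0171, -0.0394], [-0.7111, 0.0862, 0.6978, 0.2622], [0.6954, -0.0603, 0.7161, -1.4355], [0.0, 0.0, 0.0, 1.0]]}
top {'fx': 552.8115, 'fy': 552.8115, 'cx': 317.7257, 'cy': 238.9588, 'view': [[-0.0137, -0.9999, -0.0068, 0.0094], [0.9986, -0.014, 0.0517, -0.5502], [-0.0518, -0.0061, 0.9986, -1.039], [0.0, 0.0, 0.0, 1.0]]}
wrist {'fx': 371.6483, 'fy': 371.6483, 'cx': 319.6027, 'cy': 243.7978, 'view': [[0.3296, 0.9441, -0.0007, -0.5484], [-0.8921, 0.3112, -0.3274, 0.0424], [-0.3089, 0.1085, 0.9449, -0.3812], [0.0, 0.0, 0.0, 1.0]]}
```

View pics/scene0.png

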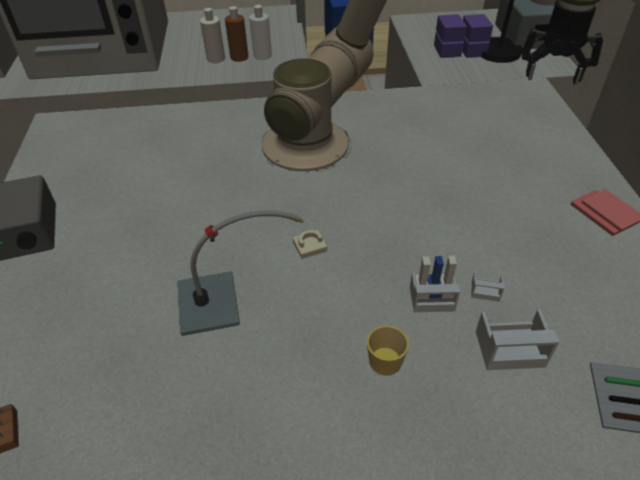

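View pics/top0.png

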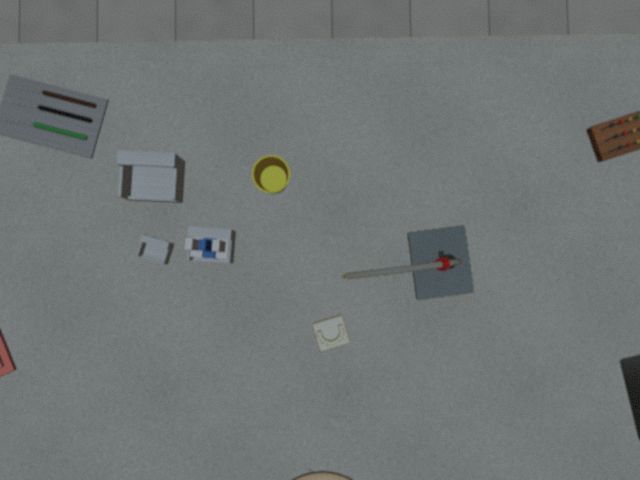

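The middle rack, holding three holders, is at scene (436,290) and top (209,245). The empty decoy racks are the small one at scene (488,287) and the large one at scene (515,345). The rod stand is at scene (207,300) and top (440,262), with its free end at scene (301,219) and top (344,276). The blue handle is at scene (437,270). I'll check this in one enlarged crop of the rack and rod.

Run:
```python
import cv2,numpy as np
t=cv2.imread("pics/top0.png");s=cv2.imread("pics/scene0.png")
def cr(im,x,y,w,h,k):
    o=cv2.resize(im[y:y+h,x:x+w],None,fx=k,fy=k,interpolation=cv2.INTER_CUBIC)
    o=cv2.convertScaleAbs(o,alpha=1.4)
    for i in range(0,w,10): 
        cv2.line(o,(i*k,0),(i*k,6),(0,255,255),1); cv2.putText(o,str(x+i),(i*k,16),0,.33,(0,255,255),1)
    for i in range(0,h,10):
        cv2.line(o,(0,i*k),(6,i*k),(0,255,255),1); cv2.putText(o,str(y+i),(0,i*k+4),0,.33,(0,255,255),1)
    return o
a=cr(t,180,220,60,50,6); b=cr(s,405,250,60,65,6)
d=cr(t,335,220,145,85,3); e=cr(s,170,200,145,140,3)
W=np.zeros((600,800,3),np.uint8)
def put(o,x,y): h=min(o.shape[0],600-y);w=min(o.shape[1],800-x);W[y:y+h,x:x+w]=o[:h,:w]
put(a,0,0);put(b,365,0);put(d,0,300+0)
cv2.imwrite("pics/c1.png",W)
W[:]=0; put(cr(s,170,200,145,140,4),0,0); cv2.imwrite("pics/c2.png",W[:560,:600])
```

```text
(no output)
```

View pics/c1.png

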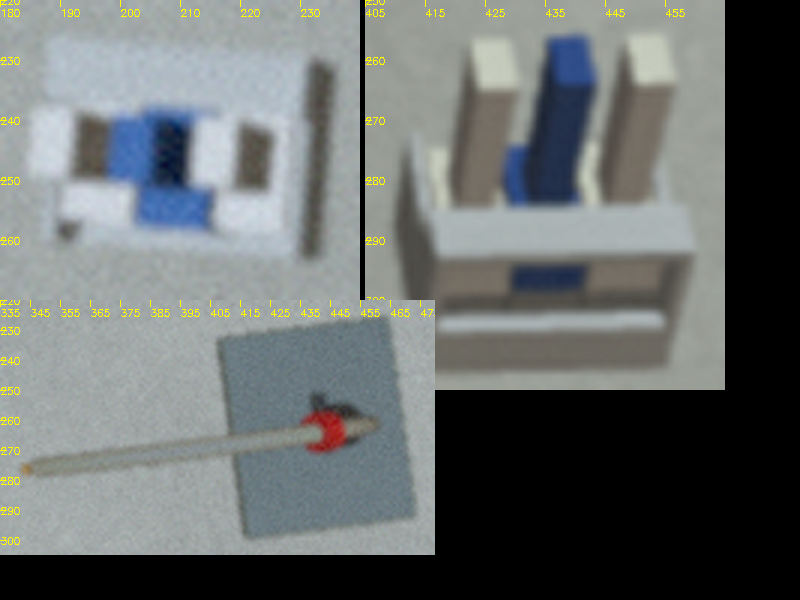

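View pics/c2.png

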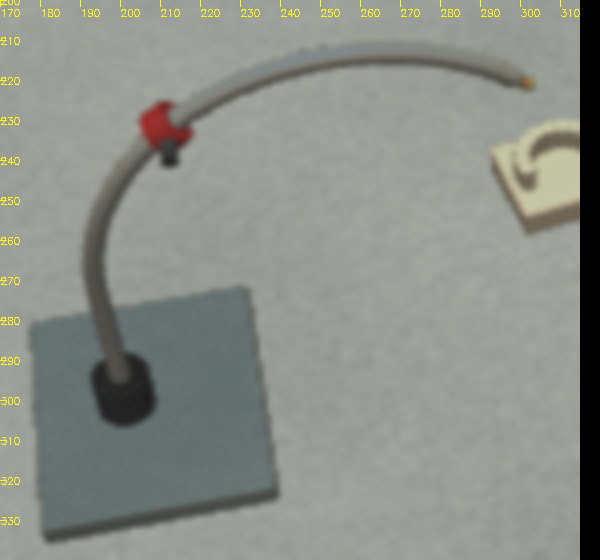

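```bash
cat > h.py <<'E'
import numpy as np, cv2
from scipy.optimize import least_squares
from rig import env
C={n:env.get_calibration(n) for n in("scene","top")}
def proj(c,P):
    P=np.atleast_2d(P);q=P@c["view"][:3,:3].T+c["view"][:3,3]
    return np.c_[c["cx"]+c["fx"]*q[:,0]/-q[:,2],c["cy"]-c["fy"]*q[:,1]/-q[:,2]]
def projw(c,P):
    P=np.atleast_2d(P);q=P@c["view"][:3,:3].T+c["view"][:3,3];x,y,z=q[:,0],-q[:,1],-q[:,2]
    r=np.hypot(x,y);th=np.arctan2(r,z);k=np.where(r>1e-9,th/np.maximum(r,1e-9),0)
    return np.c_[c["cx"]+c["fx"]*k*x,c["cy"]+c["fy"]*k*y]
def tri(ps,pt):
    f=lambda X:np.r_[(proj(C["scene"],X)-ps)[0],(proj(C["top"],X)-pt)[0]]
    r=least_squares(f,[.5,0,.05]);return r.x,np.abs(r.fun).max()
def Rz(a): c,s=np.cos(a),np.sin(a);return np.array([[c,-s,0],[s,c,0],[0,0,1]])
def arc(phi): # stand frame, metres, phi deg
    p=np.radians(phi);return np.c_[0*p,.12+.12*np.sin(p),.095+.12*np.cos(p)]
E
python3 - <<'E'
from h import *
np.set_printoptions(precision=4,suppress=True)
for n,a,b in[("blue",(439.3,260),(201.7,244.8)),("L",(452.5,260),(188.3,243.7)),("R",(426.7,260.5),(215.3,245)),
 ("tip",(301.75,220.75),(344,276)),
 ("f1",(177.5,280.8),(464.3,226)),("f2",(231.8,271.8),(473.3,292.3)),("f3",(239.5,323),(416.7,299.3)),("f4",(181.3,333.8),(408,233.3))]:
    print(n,*tri(np.array(a),np.array(b)))
# foot corners by plane z=14mm from each cam
def onz(c,p,z):
    return least_squares(lambda X:(proj(c,[X[0],X[1],z])-p)[0],[.5,0]).x
for n,L in(("scene",[(177.5,280.8),(231.8,271.8),(239.5,323),(181.3,333.8)]),("top",[(473.3,292.3),(416.7,299.3),(408,233.3),(464.3,226)])):
    print(n,[onz(C[n],p,.014).round(4).tolist() for p in L])
print("ledge scene",[onz(C["scene"],p,.059).round(4).tolist() for p in[(415.8,284.2),(458.8,284.2),(460,291.7),(417.2,292.5)]])
print("ledge top",[onz(C["top"],p,.059).round(4).tolist() for p in[(230.5,238.7),(187.5,236.7),(187.5,226.3),(230.8,229.2)]])
E
```

```text
blue [0.5383 0.204  0.1047] 0.20456719013293423
L [0.5406 0.2277 0.104 ] 0.3110406281490441
R [0.5376 0.1804 0.1056] 0.398404757129299
tip [ 0.4818 -0.0397  0.1777] 0.5376175173881279
f1 [ 0.5623 -0.2519  0.137 ] 3.674568185811154
f2 [ 0.4466 -0.2362  0.0355] 28.320862243594092
f3 [ 0.4222 -0.2044 -0.1797] 5.760413492132727
f4 [ 0.5603 -0.2328 -0.0296] 28.081139623168042
scene [[0.4515, -0.2909], [0.4404, -0.1834], [0.5693, -0.1683], [0.5812, -0.2743]]
top [[0.4451, -0.2913], [0.4333, -0.184], [0.5587, -0.1703], [0.5711, -0.2777]]
ledge scene [[0.5523, 0.1628], [0.5617, 0.2415], [0.5793, 0.2387], [0.572, 0.1609]]
ledge top [[0.5507, 0.1608], [0.5554, 0.2395], [0.5745, 0.2394], [0.568, 0.1602]]
```

Run:
```python
from h import *
np.set_printoptions(precision=4,suppress=True)
s=env.observe();c=env.get_calibration("wrist");V=c["view"]
R=s["tool_rot"];cam=-V[:3,:3].T@V[:3,3]
print("cam in tool",R.T@(cam-s["position"]),"look dir in tool",R.T@(-V[2,:3]),"cam x",R.T@V[0,:3])
```

```text
cam in tool [-0.0013 -0.0847 -0.1209] look dir in tool [0.0005 0.3277 0.9448] cam x [ 1.      0.0001 -0.0006]
```

Request:
arm_command:
  steps:
    - {"delta_pos": [33,-37,2],"dr": [0,0,-7.5]}
    - {"delta_pos": [33,-37,2],"dr": [0,0,-7.5]}
    - {"delta_pos": [33,-37,2],"dr": [0,0,-7.5]}
    - {"delta_pos": [33,-37,2],"dr": [0,0,-7.5]}
    - {"delta_pos": [33,-37,2],"dr": [0,0,-7.5]}
    - {"delta_pos": [33,-37,2],"dr": [0,0,-7.5]}
    - {"delta_pos": [33,-37,2],"dr": [0,0,-7.5]}
    - {"delta_pos": [33,-37,2],"dr": [0,0,-7.5]}
    - {"delta_pos": [33,-37,2],"dr": [0,0,-7.5]}
    - {"delta_pos": [33,-37,2],"dr": [0,0,-7.5]}
    - {"delta_pos": [0,0,0],"dr": [0,0,0]}
    - {"delta_pos": [0,0,0],"dr": [0,0,0]}
    - {"delta_pos": [0,0,0],"dr": [0,0,0]}

```text
time_s: 1.45
position: [0.5106, 0.1499, 0.2732]
tool_rot: [[0.997, -0.073, -0.001], [-0.073, -0.997, 0.0], [-0.001, -0.0, -1.0]]
ft_force: [0.4, 0.3, 0.2]
grip_width: 0.0851
```

```bash
cat >> h.py <<'E'
import pickle
def snap(n):
    c=env.get_calibration("wrist");im=env.get_image("wrist");pickle.dump((c,im),open(f"pics/{n}.pkl","wb"));cv2.imwrite(f"pics/{n}.png",im);return c,im
E
python3 -c "
from h import *
print(env.observe()['position'],env.observe()['q']);snap('wa')"
```

```text
[0.51061703 0.14987657 0.2732007 ] [3.59658989e+00 1.92288200e+01 7.49912064e+01 1.21485528e-02
 8.58153964e+01 7.75440750e+00]
```

Request:
arm_command:
  steps:
    - {"delta_pos": [20,0,0],"dr": [0,0,0]}
    - {"delta_pos": [20,0,0],"dr": [0,0,0]}
    - {"delta_pos": [20,0,0],"dr": [0,0,0]}
    - {"delta_pos": [0,0,0],"dr": [0,0,0]}
    - {"delta_pos": [0,0,0],"dr": [0,0,0]}

```text
time_s: 2.0
position: [0.5704, 0.1501, 0.2732]
tool_rot: [[0.997, -0.072, -0.001], [-0.072, -0.997, 0.0], [-0.001, 0.0, -1.0]]
ft_force: [-0.6, -0.7, -0.8]
grip_width: 0.0854
```

```bash
python3 -c "
from h import *
print(env.observe()['position']);snap('wb')
a=cv2.imread('pics/wa.png');b=cv2.imread('pics/wb.png')
cv2.imwrite('pics/wab.png',cv2.resize(np.vstack([a[:,100:540],b[:,100:540]]),None,fx=.6,fy=.6))"
```

```text
[0.57041113 0.15012381 0.27316708]
```

View pics/wab.png

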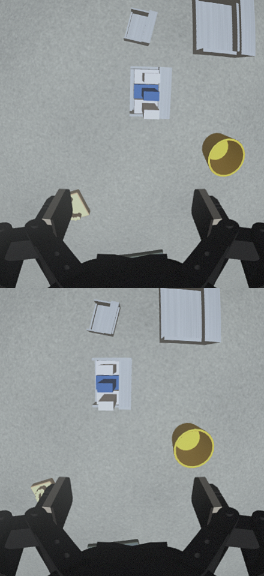

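```bash
cat >> h.py <<'E'
def cr(im,x,y,w,h,k,g=10,al=1.3):
    M=np.array([[k,0,-k*x],[0,k,-k*y]],float)
    o=cv2.convertScaleAbs(cv2.warpAffine(im,M,(w*k,h*k),flags=cv2.INTER_CUBIC),alpha=al)
    for i in range(0,w,g): cv2.line(o,(i*k,0),(i*k,6),(0,255,255),1); cv2.putText(o,str(x+i),(i*k,16),0,.33,(0,0,255),1)
    for i in range(0,h,g): cv2.line(o,(0,i*k),(6,i*k),(0,255,255),1); cv2.putText(o,str(y+i),(0,i*k+4),0,.33,(0,0,255),1)
    return o
E
python3 -c "
from h import *
a=cv2.imread('pics/wa.png');b=cv2.imread('pics/wb.png')
cv2.imwrite('pics/c3.png',np.hstack([cr(a,312,105,80,100,5),cr(b,248,110,80,100,5)]))"
```

```text
(no output)
```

View pics/c3.png

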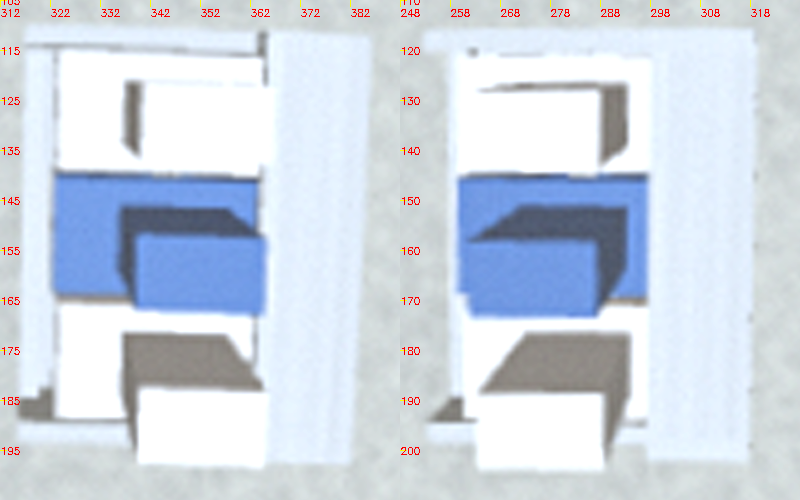

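Run:
```python
from h import *
np.set_printoptions(precision=4,suppress=True)
A=pickle.load(open('pics/wa.pkl','rb'))[0];B=pickle.load(open('pics/wb.pkl','rb'))[0]
Ht=np.array([[-10,6,104],[10,6,104],[10,-6,104],[-10,-6,104],[-22,11,40],[-22,-11,40]])/1e3
a=np.array([(339.2,151.8),(365.2,152.4),(364.8,167.8),(339.2,167),(322.6,140),(322.6,164)])
b=np.array([(261.2,158.2),(287.2,158.2),(287.4,173.4),(262.4,173.2),(259.4,145.4),(259.8,169)])
def f(p):
    P=Ht@Rz(p[2]).T+[p[0],p[1],p[3]];return np.r_[(projw(A,P)-a).ravel(),(projw(B,P)-b).ravel()]
r=least_squares(f,[.54,.2,-.05,.006]);print(r.x,np.degrees(r.x[2]));print(r.fun.reshape(-1,2).round(1).tolist())
r3=least_squares(lambda q:f([*q,.006]),[.54,.2,-.05]);print("z fixed",r3.x,np.degrees(r3.x[2]))
def inv(c,p,z): return least_squares(lambda X:(projw(c,[X[0],X[1],z])-p)[0],[.55,.2]).x
for c,L in((A,[(386.4,112.6),(382,197.6),(364.6,198)]),(B,[(319.4,116.6),(318,202),(297.6,202),(298,117)])): print([inv(c,p,.059).round(4).tolist() for p in L])
```

```text
[ 0.5388  0.201  -0.0846  0.0053] -4.846828509422099
[[0.0, -0.2], [0.1, -0.1], [-0.0, -0.1], [-0.3, 0.1], [0.3, 0.3], [0.0, -0.4], [0.4, -0.1], [0.2, -0.2], [0.1, -0.0], [-0.6, 0.2], [-0.1, 0.6], [-0.1, -0.0]]
z fixed [ 0.5388  0.201  -0.0843] -4.831991901274616
[[0.5761, 0.2366], [0.5687, 0.1584], [0.5524, 0.159]]
[[0.5759, 0.2363], [0.569, 0.1584], [0.5502, 0.1598], [0.557, 0.2374]]
```

Request:
arm_command:
  steps:
    - {"delta_pos": [-12,-37,2],"dr": [0,0,0]}
    - {"delta_pos": [-12,-37,2],"dr": [0,0,0]}
    - {"delta_pos": [-12,-37,2],"dr": [0,0,0]}
    - {"delta_pos": [-12,-37,2],"dr": [0,0,0]}
    - {"delta_pos": [0,0,0],"dr": [0,0,0]}
    - {"delta_pos": [0,0,0],"dr": [0,0,0]}

```text
time_s: 2.65
position: [0.5225, 0.0014, 0.2818]
tool_rot: [[0.997, -0.075, 0.001], [-0.075, -0.997, 0.0], [0.001, -0.0, -1.0]]
ft_force: [0.9, -0.5, 0.2]
grip_width: 0.0853
```

```bash
python3 -c "
from h import *
print(env.observe()['position']);snap('wc')"
```

```text
[0.52249292 0.0013583  0.28182524]
```

Request:
arm_command:
  steps:
    - {"delta_pos": [-25,0,0],"dr": [0,0,0]}
    - {"delta_pos": [-25,0,0],"dr": [0,0,0]}
    - {"delta_pos": [-25,0,0],"dr": [0,0,0]}
    - {"delta_pos": [0,0,0],"dr": [0,0,0]}
    - {"delta_pos": [0,0,0],"dr": [0,0,0]}

```text
time_s: 3.2
position: [0.4485, 0.0021, 0.2816]
tool_rot: [[0.997, -0.073, 0.001], [-0.073, -0.997, -0.0], [0.001, -0.0, -1.0]]
ft_force: [0.7, -0.2, -0.4]
grip_width: 0.0858
```

```bash
python3 -c "
from h import *
c,b=snap('wd');a,ac=pickle.load(open('pics/wc.pkl','rb'))[::-1]
for cc in(ac,c): print(projw(cc,[.4818,-.0397,.178]))
cv2.imwrite('pics/c4.png',cv2.resize(np.hstack([a[:,100:540],b[:,100:540]]),None,fx=.9,fy=.9))"
```

```text
[[266.16531888 311.0705699 ]]
[[372.55106158 305.29225092]]
```

View pics/c4.png

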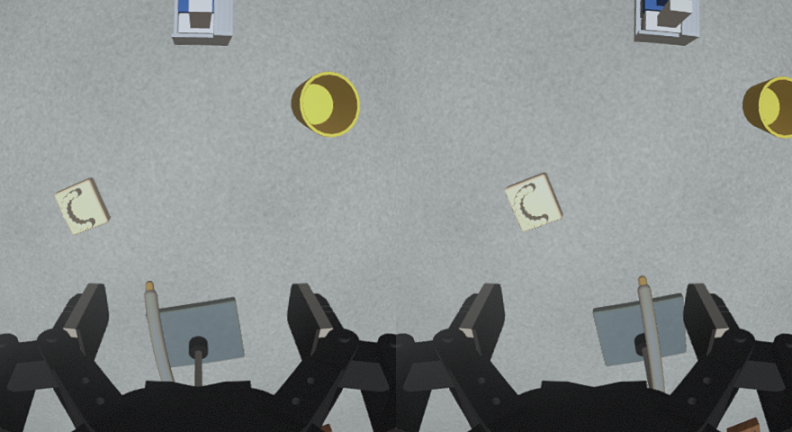

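```bash
python3 -c "
from h import *
a=cv2.imread('pics/wc.png');b=cv2.imread('pics/wd.png')
cv2.imwrite('pics/c5.png',np.hstack([cr(a,255,305,80,120,5),cr(b,330,305,80,120,5)]))"
```

```text
(no output)
```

View pics/c5.png

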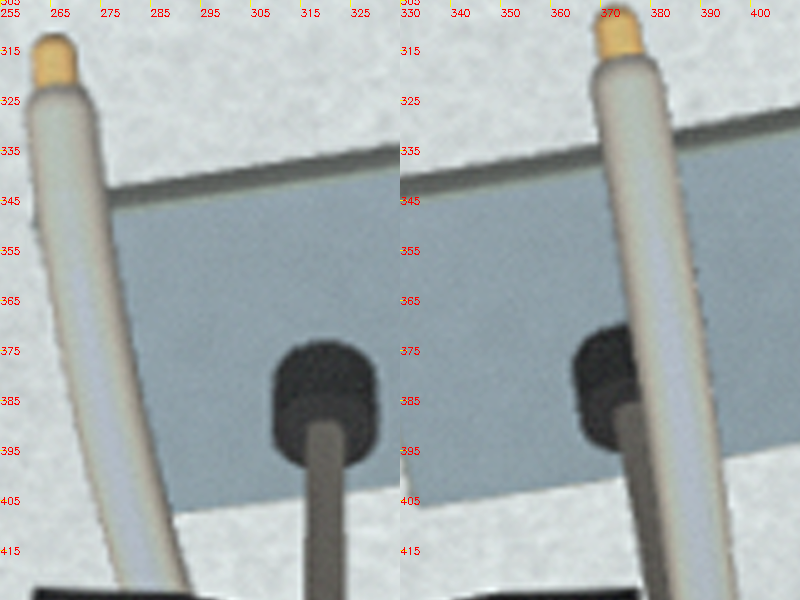

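```bash
cat > rod.py <<'E'
from h import *
np.set_printoptions(precision=4,suppress=True)
A=pickle.load(open('pics/wc.pkl','rb'))[0];B=pickle.load(open('pics/wd.pkl','rb'))[0]
a=np.array([(54,60),(68.5,150),(81,250),(97.5,350),(118.5,450),(146,550)])/5+[255,305]
b=(np.array([(619,40),(638,150),(656,250),(668,350),(679.5,450),(695,550)])-[400,0])/5+[330,305]
post=np.array([(325,430),(325,550)])/5+[255,305]
ph=np.linspace(44,-40,300)
def f(p,dz=0):
    T=lambda P:P@Rz(p[2]).T+[p[0],p[1],dz]
    r=[]
    for c,m,tv in((A,a,316.6),(B,b,311.2)):
        q=projw(c,T(arc(ph)));o=np.argsort(q[:,1]);r+=list(np.interp(m[:,1],q[o,1],q[o,0])-m[:,0])
        r.append(projw(c,T(arc(np.array([42.5]))))[0,1]-tv)
    q=projw(A,T(np.c_[np.zeros((50,2)),np.linspace(.03,.08,50)]));o=np.argsort(q[:,1]);r+=list(np.interp(post[:,1],q[o,1],q[o,0])-post[:,0])
    return np.array(r)
r=least_squares(f,[.52,-.21,.1]);print(r.x,np.degrees(r.x[2]),"\n",r.fun.round(2))
r2=least_squares(lambda p:f(p[:3],p[3]),[.52,-.21,.1,0]);print("dz free",r2.x,np.degrees(r2.x[2]),"\n",r2.fun.round(2))
for n,p,dz in(("fix",r.x,0),("free",r2.x[:3],r2.x[3])):
    print(n,"tip",arc(np.array([44.]))@Rz(p[2]).T+[p[0],p[1],dz])
E
python3 rod.py
```

```text
[ 0.504  -0.2412  0.1104] 6.327810434338606 
 [-0.2  -1.06 -0.64 -0.32 -0.11 -0.23  0.46  0.25  0.31 -0.01  0.65  1.17
  0.59  0.05 -0.36 -0.35]
dz free [ 0.504  -0.2421  0.1107 -0.0019] 6.345060290783926 
 [ 0.2  -0.64 -0.2   0.15  0.38  0.29  0.24 -0.22 -0.16 -0.47  0.2   0.72
  0.15 -0.13 -0.34 -0.33]
fix tip [[ 0.4816 -0.0391  0.1813]]
free tip [[ 0.4815 -0.04    0.1794]]
```

Request:
arm_command:
  steps:
    - {"delta_pos": [18,40,-10],"dr": [0,0,-0.1]}
    - {"delta_pos": [18,40,-14],"dr": [0,0,-0.1]}
    - {"delta_pos": [18,40,-18],"dr": [0,0,-0.1]}
    - {"delta_pos": [18,40,-19],"dr": [0,0,-0.2]}
    - {"delta_pos": [18,39,-19],"dr": [0,0,-0.2]}
    - {"delta_pos": [0,0,0],"dr": [0,0,0]}
    - {"delta_pos": [0,0,0],"dr": [0,0,0]}
    - {"delta_pos": [0,0,0],"dr": [0,0,0]}

```text
time_s: 4.05
position: [0.5385, 0.2, 0.2016]
tool_rot: [[0.996, -0.086, 0.001], [-0.086, -0.996, -0.0], [0.001, 0.0, -1.0]]
ft_force: [-0.7, -0.1, 0.4]
grip_width: 0.0858
```

```bash
python3 -c "
from h import *
s=env.observe();print(s['position'],s['tool_rot'][:,0],s['tool_rot'][:,2])"
```

```text
[0.53852464 0.19996001 0.20159708] [ 9.96269744e-01 -8.62918448e-02  5.60808095e-04] [ 5.53304859e-04 -1.10869283e-04 -9.99999841e-01]
```

Request:
arm_command:
  steps:
    - {"delta_pos": [0,1,-20],"dr": [0,0,0]}
    - {"delta_pos": [0,0,-25],"dr": [0,0,0]}
    - {"delta_pos": [0,0,-25],"dr": [0,0,0]}
    - {"delta_pos": [0,0,-20],"dr": [0,0,0]}
    - {"delta_pos": [0,0,-10],"dr": [0,0,0]}
    - {"delta_pos": [0,0,-6.5],"dr": [0,0,0]}
    - {"delta_pos": [0,0,0],"dr": [0,0,0]}

```text
time_s: 4.75
position: [0.5384, 0.2009, 0.095]
tool_rot: [[0.996, -0.087, 0.0], [-0.087, -0.996, -0.0], [0.0, -0.0, -1.0]]
ft_force: [0.1, -0.2, 0.6]
grip_width: 0.0856
```

Request:
arm_command:
  steps:
    - {"delta_pos": [0,0,0],"dr": [0,0,0]}
    - {"delta_pos": [0,0,0],"dr": [0,0,0]}
    - {"delta_pos": [0,0,0],"dr": [0,0,0]}
    - {"delta_pos": [0,0,0],"dr": [0,0,0]}
    - {"delta_pos": [0,0,0],"dr": [0,0,0]}
    - {"delta_pos": [0,0,0],"dr": [0,0,0]}
    - {"delta_pos": [0,0,0],"dr": [0,0,0]}
    - {"delta_pos": [0,0,0],"dr": [0,0,0]}
  grip: 0.0
  squeeze: 60

```text
time_s: 5.55
position: [0.5384, 0.2013, 0.0951]
tool_rot: [[0.996, -0.086, 0.001], [-0.086, -0.996, 0.0], [0.001, -0.0, -1.0]]
ft_force: [0.8, 0.3, 4.6]
grip_width: 0.0193
```

Request:
arm_command:
  steps:
    - {"delta_pos": [-2.2,0.2,0.8],"dr": [-0.13,-1.5,0]}
    - {"delta_pos": [-2.2,0.2,0.5],"dr": [-0.13,-1.5,0]}
    - {"delta_pos": [-2.2,0.2,0.4],"dr": [-0.13,-1.5,0]}
    - {"delta_pos": [-2.3,0.2,0.4],"dr": [-0.13,-1.5,0]}
    - {"delta_pos": [-2.2,0.2,0.3],"dr": [-0.13,-1.5,0]}
    - {"delta_pos": [-2.3,0.2,0.2],"dr": [-0.13,-1.5,0]}
    - {"delta_pos": [0,0,0],"dr": [0,0,0]}
    - {"delta_pos": [0,0,0],"dr": [0,0,0]}

```text
time_s: 6.35
position: [0.5246, 0.2025, 0.0973]
tool_rot: [[0.984, -0.086, 0.155], [-0.085, -0.996, -0.014], [0.156, 0.0, -0.988]]
ft_force: [-0.8, 0.1, 1.4]
grip_width: 0.0194
```

Request:
arm_command:
  steps:
    - {"delta_pos": [-2.2,0.2,0.2],"dr": [-0.13,-1.5,0]}
    - {"delta_pos": [-2.3,0.2,0.1],"dr": [-0.13,-1.5,0]}
    - {"delta_pos": [-2.1,0.2,0.0],"dr": [-0.13,-1.5,0]}
    - {"delta_pos": [-2.1,0.2,0.0],"dr": [-0.13,-1.5,0]}
    - {"delta_pos": [-2.1,0.2,-0.1],"dr": [-0.13,-1.5,0]}
    - {"delta_pos": [-2.1,0.2,-0.1],"dr": [-0.13,-1.5,0]}
    - {"delta_pos": [-2.8,0.2,-0.3],"dr": [-0.17,-2.0,0]}
    - {"delta_pos": [-2.7,0.2,-0.3],"dr": [-0.17,-2.0,0]}
    - {"delta_pos": [0,0,0],"dr": [0,0,0]}
    - {"delta_pos": [0,0,0],"dr": [0,0,0]}

```text
time_s: 7.35
position: [0.5066, 0.204, 0.0968]
tool_rot: [[0.924, -0.086, 0.373], [-0.08, -0.996, -0.033], [0.374, 0.0, -0.927]]
ft_force: [0.8, 0.2, -2.1]
grip_width: 0.0194
```

Request:
arm_command:
  steps:
    - {"delta_pos": [-1.5,0.13,3.7],"dr": [0,0,0]}
    - {"delta_pos": [-2.2,0.2,5.6],"dr": [0,0,0]}
    - {"delta_pos": [-3,0.27,7.4],"dr": [0,0,0]}
    - {"delta_pos": [-3.7,0.33,9.3],"dr": [0,0,0]}
    - {"delta_pos": [-3.7,0.33,9.3],"dr": [0,0,0]}
    - {"delta_pos": [-5.6,0.5,13.9],"dr": [0,0,0]}
    - {"delta_pos": [-7.5,0.7,18.5],"dr": [0,0,0]}
    - {"delta_pos": [-7.5,0.7,18.5],"dr": [0,0,0]}
    - {"delta_pos": [0,0,0],"dr": [0,0,0]}
    - {"delta_pos": [0,0,0],"dr": [0,0,0]}

```text
time_s: 8.35
position: [0.4716, 0.2072, 0.1833]
tool_rot: [[0.923, -0.086, 0.375], [-0.08, -0.996, -0.032], [0.376, -0.0, -0.926]]
ft_force: [0.5, 0.4, -2.4]
grip_width: 0.0194
```

```bash
python3 -c "
from h import *
c,b=snap('we');s=env.get_image('scene')
cv2.imwrite('pics/c6.png',np.hstack([b[:,100:540],cr(s,380,190,90,120,4,20)]))"
```

```text
(no output)
```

View pics/c6.png

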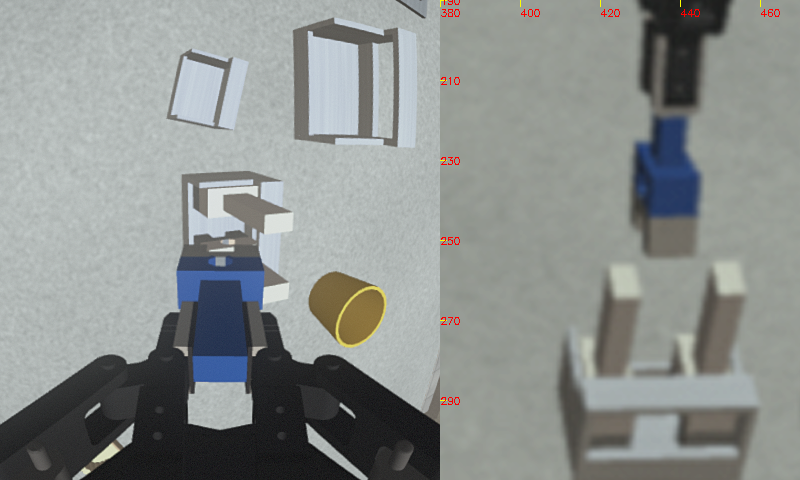

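```bash
cat > goal.py <<'E'
from h import *
from scipy.spatial.transform import Rotation as Ro
np.set_printoptions(precision=2,suppress=True)
X0,Y0,AL,DZ,G=.5040,-.2416,np.radians(6.33),-.001,.0621
def pose(phi,tan=0,off=(0,0,0),al=AL):
    p=np.radians(phi);W=Rz(al);z=W@[0,np.sin(p),np.cos(p)];x=W@[1,0,0];t=W@[0,np.cos(p),-np.sin(p)]
    c=(arc(np.array([phi]))@W.T)[0]+[X0,Y0,DZ]+tan*t+np.array(off)
    return c+G*z,np.c_[x,-t,-z]
def delta(P,R,s=None):
    s=s or env.observe();return 1e3*(P-s["position"]),Ro.from_matrix(R@s["tool_rot"].T).as_rotvec(degrees=True)
E
python3 -c "
from goal import *
P,R=pose(44,.045);print(P*1e3);print(*delta(P,R))"
```

```text
[473.25  35.57 193.73]
[   1.71 -171.52   11.43] [-43.63  20.36   2.15]
```

Request:
arm_command:
  steps:
    - {"delta_pos": [0.2,-21.4,12],"dr": [-5.45,2.545,0.27]}
    - {"delta_pos": [0.2,-21.4,12],"dr": [-5.45,2.545,0.27]}
    - {"delta_pos": [0.2,-21.4,12],"dr": [-5.45,2.545,0.27]}
    - {"delta_pos": [0.2,-21.4,12],"dr": [-5.45,2.545,0.27]}
    - {"delta_pos": [0.2,-21.4,-9],"dr": [-5.45,2.545,0.27]}
    - {"delta_pos": [0.2,-21.4,-9],"dr": [-5.45,2.545,0.27]}
    - {"delta_pos": [0.2,-21.4,-9],"dr": [-5.45,2.545,0.27]}
    - {"delta_pos": [0.2,-21.4,-9],"dr": [-5.45,2.545,0.27]}
    - {"delta_pos": [0,0,0],"dr": [0,0,0]}
    - {"delta_pos": [0,0,0],"dr": [0,0,0]}
    - {"delta_pos": [0,0,0],"dr": [0,0,0]}

```text
time_s: 9.55
position: [0.4736, 0.0366, 0.1956]
tool_rot: [[0.994, 0.078, 0.079], [0.111, -0.717, -0.688], [0.003, 0.692, -0.721]]
ft_force: [-0.1, -0.3, -2.0]
grip_width: 0.0192
```

```bash
python3 -c "
from goal import *
P,R=pose(44,.045);s=env.observe();print(*delta(P,R),s['q'],s['ft_force'])
c,b=snap('wf');t=env.get_image('top');s=env.get_image('scene')
cv2.imwrite('pics/c7.png',np.hstack([cr(b,200,100,240,300,2,20),np.vstack([cr(t,300,245,78,37,4,20),cr(s,275,180,78,75,4,20)])]))"
```

```text
[-0.34 -1.07 -1.83] [-0.2   0.17 -0.06] [  9.9   24.17  93.61 -46.46  72.48  22.43] [-0.14 -0.28 -2.  ]Traceback (most recent call last):
  File "<string>", line 5, in <module>
    cv2.imwrite('pics/c7.png',np.hstack([cr(b,200,100,240,300,2,20),np.vstack([cr(t,300,245,78,37,4,20),cr(s,275,180,78,75,4,20)])]))
                              ~~~~~~~~~^^^^^^^^^^^^^^^^^^^^^^^^^^^^^^^^^^^^^^^^^^^^^^^^^^^^^^^^^^^^^^^^^^^^^^^^^^^^^^^^^^^^^^^^^^^^^
    return _nx.concatenate(arrs, 1, dtype=dtype, casting=casting)
           ~~~~~~~~~~~~~~~^^^^^^^^^^^^^^^^^^^^^^^^^^^^^^^^^^^^^^^
ValueError: all the input array dimensions except for the concatenation axis must match exactly, but along dimension 0, the array at index 0 has size 600 and the array at index 1 has size 448
```

```bash
python3 -c "
from goal import *
c,b=pickle.load(open('pics/wf.pkl','rb'));t=env.get_image('top');s=env.get_image('scene')
W=Rz(AL);ph=np.linspace(44,0,12);T=lambda o:(arc(ph)+[o,0,0])@W.T+[X0,Y0,DZ]
b=cv2.resize(b,None,fx=2,fy=2,interpolation=cv2.INTER_CUBIC);
for o in(-.005,0,.005):
  for p in projw(c,T(o)): cv2.circle(b,tuple(int(v*2+.5) for v in p),1,(0,0,255),-1)
o=cr(b,400,200,480,600,1,40,1);r=np.vstack([cr(t,300,245,78,37,4,20),cr(s,275,180,78,75,4,20)])
r=np.vstack([r,np.zeros((600-r.shape[0],312,3),np.uint8)])
cv2.imwrite('pics/c7.png',np.hstack([o,r]))"
```

```text
(no output)
```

View pics/c7.png

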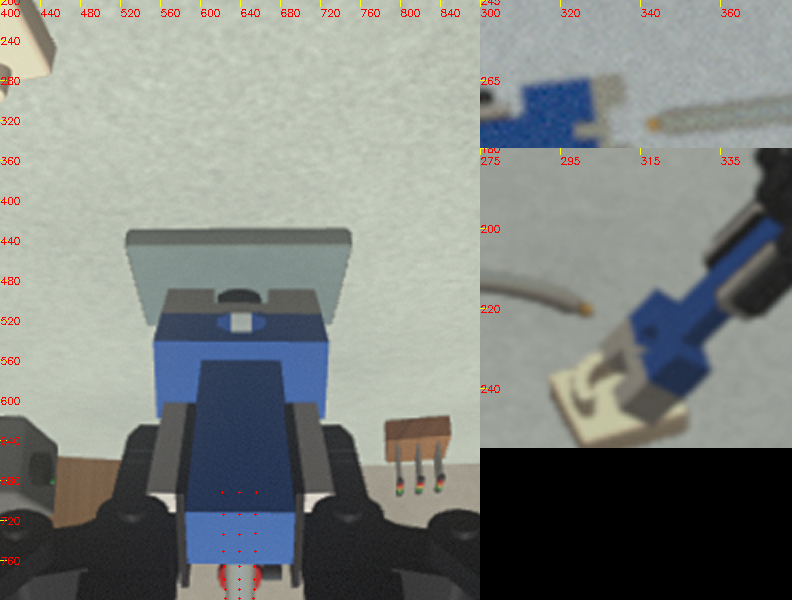

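Request:
arm_command:
  steps:
    - {"delta_pos": [-0.3,-1.1,-1.8],"dr": [-0.2,0.17,-0.06]}
    - {"delta_pos": [0.8,-7.15,6.95],"dr": [0,0,0]}
    - {"delta_pos": [0.8,-7.15,6.95],"dr": [0,0,0]}
    - {"delta_pos": [0.8,-7.15,6.95],"dr": [0,0,0]}
    - {"delta_pos": [0,0,0],"dr": [0,0,0]}
    - {"delta_pos": [0,0,0],"dr": [0,0,0]}
    - {"delta_pos": [0,0,0],"dr": [0,0,0]}

```text
time_s: 10.5
position: [0.4753, 0.0135, 0.214]
tool_rot: [[0.994, 0.081, 0.075], [0.11, -0.713, -0.692], [-0.003, 0.696, -0.718]]
ft_force: [0.3, 0.6, -2.3]
grip_width: 0.0188
```

```bash
python3 -c "
from goal import *
P,R=pose(44,.015);s=env.observe();print(*delta(P,R),s['ft_force'])
W=Rz(AL);ph=np.linspace(44,0,12)
t=env.get_image('top');s=env.get_image('scene');c,b=snap('wg')
o=np.hstack([cr(t,300,235,78,60,5,10),cr(s,270,180,78,60,5,10)])
w=cr(b,260,340,120,50,6,10)
w=np.hstack([w,np.zeros((w.shape[0],o.shape[1]-w.shape[1],3),np.uint8)])
cv2.imwrite('pics/c8.png',np.vstack([o,w]))"
```

```text
[0.32 0.6  0.55] [ 0.13 -0.13  0.01] [ 0.27  0.64 -2.26]
```

View pics/c8.png

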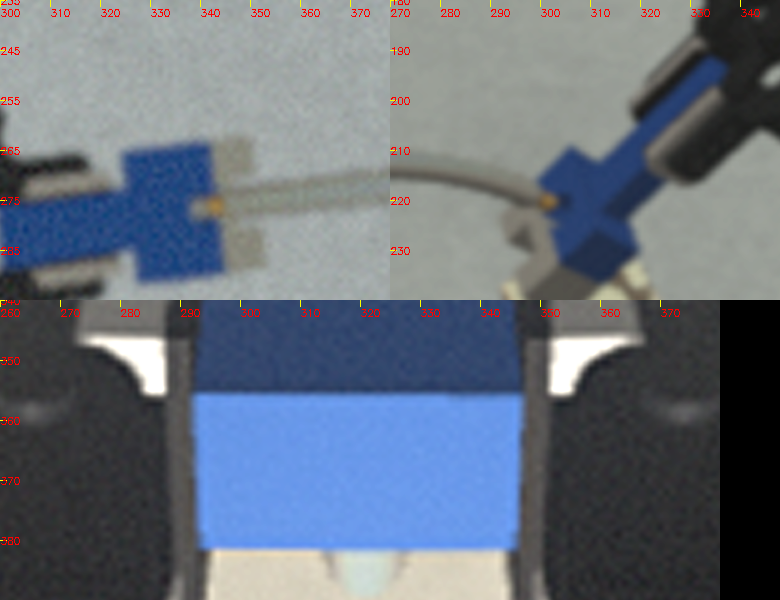

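Request:
arm_command:
  steps:
    - {"delta_pos": [0.7,-3.0,3.3],"dr": [0.1,-0.1,0]}
    - {"delta_pos": [0.3,-2.9,2.8],"dr": [0,0,0]}
    - {"delta_pos": [0.3,-2.9,2.8],"dr": [0,0,0]}
    - {"delta_pos": [0,0,0],"dr": [0,0,0]}
    - {"delta_pos": [0,0,0],"dr": [0,0,0]}

```text
time_s: 11.15
position: [0.4767, 0.0046, 0.2231]
tool_rot: [[0.994, 0.079, 0.076], [0.11, -0.715, -0.691], [-0.0, 0.695, -0.719]]
ft_force: [-1.0, -0.4, -1.3]
grip_width: 0.019
```

```bash
python3 -c "
from goal import *
P,R=pose(44,.003);s=env.observe();print(*delta(P,R),s['ft_force'],s['wrist_torque'])"
```

```text
[-0.11  0.97 -0.24] [ 0.03 -0.01  0.03] [-0.98 -0.44 -1.28] [0.63 0.05 0.01]
```

```bash
cat > plan.py <<'E'
import sys
from goal import *
def plan(phis,off=(0,0,0),al=AL):
    s=env.observe();p,R=s["position"],s["tool_rot"];o=[]
    for f in phis:
        P,Q=pose(f,0,off,al);o.append({"delta_pos":(1e3*(P-p)).round(1).tolist(),"dr":Ro.from_matrix(Q@R.T).as_rotvec(degrees=True).round(2).tolist()});p,R=P,Q
    print(s["ft_force"],s["wrist_torque"]);print(str(o).replace("'",'"'))
E
python3 -c "
from plan import *
plan([44,42.5,41,39.5,38,36.5,35])"
```

```text
[-0.98 -0.44 -1.28] [0.63 0.05 0.01]
[{"delta_pos": [0.1, -1.2, 1.8], "dr": [0.03, -0.01, 0.03]}, {"delta_pos": [0.4, -3.5, 3.3], "dr": [1.49, 0.17, 0.0]}, {"delta_pos": [0.4, -3.5, 3.2], "dr": [1.49, 0.17, -0.0]}, {"delta_pos": [0.4, -3.6, 3.1], "dr": [1.49, 0.17, 0.0]}, {"delta_pos": [0.4, -3.7, 3.0], "dr": [1.49, 0.17, -0.0]}, {"delta_pos": [0.4, -3.8, 2.9], "dr": [1.49, 0.17, 0.0]}, {"delta_pos": [0.4, -3.8, 2.8], "dr": [1.49, 0.17, -0.0]}]
```

Request:
arm_command:
  steps:
    - {"delta_pos": [0.1,-1.2,1.8],"dr": [0.03,0,0]}
    - {"delta_pos": [0.4,-3.5,3.3],"dr": [1.49,0.17,0]}
    - {"delta_pos": [0.4,-3.5,3.2],"dr": [1.49,0.17,0]}
    - {"delta_pos": [0,0,0],"dr": [0,0,0]}
    - {"delta_pos": [0,0,0],"dr": [0,0,0]}

```text
time_s: 11.65
position: [0.4775, -0.0036, 0.2313]
tool_rot: [[0.994, 0.083, 0.072], [0.11, -0.75, -0.653], [-0.0, 0.657, -0.754]]
ft_force: [0.1, -0.4, -2.0]
grip_width: 0.0195
```

Request:
arm_command:
  steps:
    - {"delta_pos": [0.4,-3.6,3.1],"dr": [1.49,0.17,0]}
    - {"delta_pos": [0.4,-3.7,3.0],"dr": [1.49,0.17,0]}
    - {"delta_pos": [0,0,0],"dr": [0,0,0]}
    - {"delta_pos": [0,0,0],"dr": [0,0,0]}

```text
time_s: 12.05
position: [0.4782, -0.0107, 0.2372]
tool_rot: [[0.994, 0.087, 0.067], [0.11, -0.783, -0.613], [-0.001, 0.616, -0.787]]
ft_force: [0.5, -0.0, -1.3]
grip_width: 0.0191
```

```bash
python3 -c "
from plan import *
P,R=pose(38);print(*delta(P,R))
plan(range(37,5,-2))"
```

```text
[ 0.18 -0.2   0.31] [ 0.06 -0.06  0.02]
[ 0.47 -0.   -1.3 ] [0.53 0.1  0.04]
[{"delta_pos": [0.5, -2.7, 2.2], "dr": [1.05, 0.05, 0.02]}, {"delta_pos": [0.6, -5.1, 3.7], "dr": [1.99, 0.22, 0.0]}, {"delta_pos": [0.6, -5.2, 3.6], "dr": [1.99, 0.22, -0.0]}, {"delta_pos": [0.6, -5.4, 3.4], "dr": [1.99, 0.22, 0.0]}, {"delta_pos": [0.6, -5.5, 3.2], "dr": [1.99, 0.22, 0.0]}, {"delta_pos": [0.6, -5.6, 3.0], "dr": [1.99, 0.22, 0.0]}, {"delta_pos": [0.6, -5.7, 2.8], "dr": [1.99, 0.22, 0.0]}, {"delta_pos": [0.6, -5.8, 2.6], "dr": [1.99, 0.22, -0.0]}, {"delta_pos": [0.6, -5.9, 2.4], "dr": [1.99, 0.22, -0.0]}, {"delta_pos": [0.7, -5.9, 2.2], "dr": [1.99, 0.22, 0.0]}, {"delta_pos": [0.7, -6.0, 2.0], "dr": [1.99, 0.22, -0.0]}, {"delta_pos": [0.7, -6.1, 1.8], "dr": [1.99, 0.22, -0.0]}, {"delta_pos": [0.7, -6.1, 1.5], "dr": [1.99, 0.22, 0.0]}, {"delta_pos": [0.7, -6.2, 1.3], "dr": [1.99, 0.22, -0.0]}, {"delta_pos": [0.7, -6.2, 1.1], "dr": [1.99, 0.22, 0.0]}, {"delta_pos": [0.7, -6.3, 0.9], "dr": [1.99, 0.22, -0.0]}]
```

Request:
arm_command:
  steps:
    - {"delta_pos": [0.5,-2.7,2.2],"dr": [1.05,0.05,0.02]}
    - {"delta_pos": [0.6,-5.1,3.7],"dr": [1.99,0.22,0]}
    - {"delta_pos": [0.6,-5.2,3.6],"dr": [1.99,0.22,0]}
    - {"delta_pos": [0.6,-5.4,3.4],"dr": [1.99,0.22,0]}
    - {"delta_pos": [0,0,0],"dr": [0,0,0]}
    - {"delta_pos": [0,0,0],"dr": [0,0,0]}

```text
time_s: 12.65
position: [0.4805, -0.0293, 0.2502]
tool_rot: [[0.994, 0.094, 0.057], [0.11, -0.852, -0.512], [0.0, 0.515, -0.857]]
ft_force: [0.3, -0.2, -1.0]
grip_width: 0.0192
```

```bash
python3 -c "
from goal import *
P,R=pose(31);s=env.observe();print(*delta(P,R),s['ft_force'],s['wrist_torque'])
t=env.get_image('top');s=env.get_image('scene')
cv2.imwrite('pics/c9.png',np.hstack([cr(t,305,235,78,80,5,10),cr(s,260,165,78,80,5,10)]))"
```

```text
[-0.12  0.15 -0.08] [-0.02  0.01  0.02] [ 0.3  -0.2  -0.97] [ 0.46  0.06 -0.04]
```

View pics/c9.png

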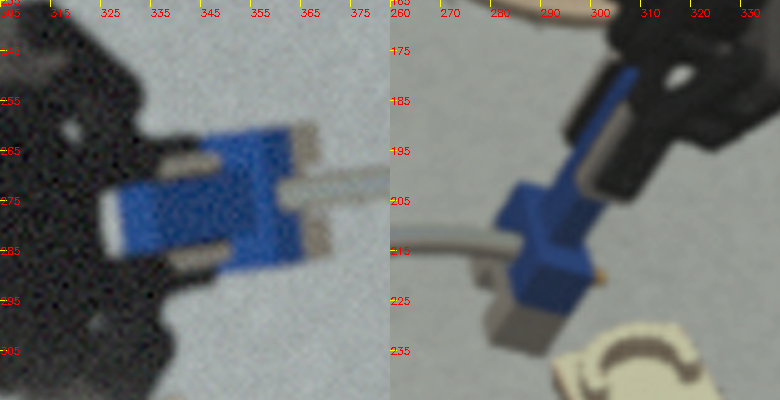

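Request:
arm_command:
  steps:
    - {"delta_pos": [0.5,-5.4,3.1],"dr": [1.97,0.22,0]}
    - {"delta_pos": [0.6,-5.6,3.0],"dr": [1.99,0.22,0]}
    - {"delta_pos": [0.6,-5.7,2.8],"dr": [1.99,0.22,0]}
    - {"delta_pos": [0.6,-5.8,2.6],"dr": [1.99,0.22,0]}
    - {"delta_pos": [0,0,0],"dr": [0,0,0]}
    - {"delta_pos": [0,0,0],"dr": [0,0,0]}

```text
time_s: 13.35
position: [0.4828, -0.0515, 0.2615]
tool_rot: [[0.994, 0.102, 0.043], [0.11, -0.915, -0.388], [-0.0, 0.391, -0.92]]
ft_force: [-0.0, 0.5, -2.2]
grip_width: 0.0196
```

Request:
arm_command:
  steps:
    - {"delta_pos": [0.6,-5.9,2.4],"dr": [1.99,0.22,0]}
    - {"delta_pos": [0.7,-5.9,2.2],"dr": [1.99,0.22,0]}
    - {"delta_pos": [0.7,-6.0,2.0],"dr": [1.99,0.22,0]}
    - {"delta_pos": [0.7,-6.1,1.8],"dr": [1.99,0.22,0]}
    - {"delta_pos": [0,0,0],"dr": [0,0,0]}
    - {"delta_pos": [0,0,0],"dr": [0,0,0]}

```text
time_s: 13.95
position: [0.4855, -0.0752, 0.2698]
tool_rot: [[0.994, 0.107, 0.028], [0.11, -0.96, -0.257], [-0.0, 0.259, -0.966]]
ft_force: [-0.3, -0.8, -1.7]
grip_width: 0.0193
```

```bash
python3 -c "
from plan import *
P,R=pose(15);print(*delta(P,R))
plan(range(13,-27,-2))"
```

```text
[ 0.07 -0.3   0.06] [ 0.01 -0.02 -0.  ]
[-0.29 -0.78 -1.72] [ 0.17 -0.02  0.03]
[{"delta_pos": [0.7, -6.4, 1.6], "dr": [1.99, 0.2, -0.0]}, {"delta_pos": [0.7, -6.2, 1.3], "dr": [1.99, 0.22, -0.0]}, {"delta_pos": [0.7, -6.2, 1.1], "dr": [1.99, 0.22, 0.0]}, {"delta_pos": [0.7, -6.3, 0.9], "dr": [1.99, 0.22, -0.0]}, {"delta_pos": [0.7, -6.3, 0.7], "dr": [1.99, 0.22, 0.0]}, {"delta_pos": [0.7, -6.3, 0.4], "dr": [1.99, 0.22, -0.0]}, {"delta_pos": [0.7, -6.3, 0.2], "dr": [1.99, 0.22, 0.0]}, {"delta_pos": [0.7, -6.3, 0.0], "dr": [1.99, 0.22, 0.0]}, {"delta_pos": [0.7, -6.3, -0.2], "dr": [1.99, 0.22, -0.0]}, {"delta_pos": [0.7, -6.3, -0.4], "dr": [1.99, 0.22, 0.0]}, {"delta_pos": [0.7, -6.3, -0.7], "dr": [1.99, 0.22, -0.0]}, {"delta_pos": [0.7, -6.3, -0.9], "dr": [1.99, 0.22, 0.0]}, {"delta_pos": [0.7, -6.2, -1.1], "dr": [1.99, 0.22, -0.0]}, {"delta_pos": [0.7, -6.2, -1.3], "dr": [1.99, 0.22, 0.0]}, {"delta_pos": [0.7, -6.1, -1.5], "dr": [1.99, 0.22, -0.0]}, {"delta_pos": [0.7, -6.1, -1.8], "dr": [1.99, 0.22, 0.0]}, {"delta_pos": [0.7, -6.0, -2.0], "dr": [1.99, 0.22, 0.0]}, {"delta_pos": [0.7, -5.9, -2.2], "dr": [1.99, 0.22, -0.0]}, {"delta_pos": [0.6, -5.9, -2.4], "dr": [1.99, 0.22, 0.0]}, {"delta_pos": [0.6, -5.8, -2.6], "dr": [1.99, 0.22, 0.0]}]
```

Contact forces are still negligible, so I'll go on over the crest.

Request:
arm_command:
  steps:
    - {"delta_pos": [0.7,-6.4,1.6],"dr": [1.99,0.2,0]}
    - {"delta_pos": [0.7,-6.2,1.3],"dr": [1.99,0.22,0]}
    - {"delta_pos": [0.7,-6.2,1.1],"dr": [1.99,0.22,0]}
    - {"delta_pos": [0.7,-6.3,0.9],"dr": [1.99,0.22,0]}
    - {"delta_pos": [0.7,-6.3,0.7],"dr": [1.99,0.22,0]}
    - {"delta_pos": [0.7,-6.3,0.4],"dr": [1.99,0.22,0]}
    - {"delta_pos": [0.7,-6.3,0.2],"dr": [1.99,0.22,0]}
    - {"delta_pos": [0,0,0],"dr": [0,0,0]}
    - {"delta_pos": [0,0,0],"dr": [0,0,0]}

```text
time_s: 14.85
position: [0.4905, -0.1191, 0.2761]
tool_rot: [[0.994, 0.11, 0.002], [0.11, -0.994, -0.017], [0.0, 0.017, -1.0]]
ft_force: [-0.7, -0.5, -1.6]
grip_width: 0.0192
```

Request:
arm_command:
  steps:
    - {"delta_pos": [0.7,-6.3,0.0],"dr": [1.99,0.22,0]}
    - {"delta_pos": [0.7,-6.3,-0.2],"dr": [1.99,0.22,0]}
    - {"delta_pos": [0.7,-6.3,-0.4],"dr": [1.99,0.22,0]}
    - {"delta_pos": [0.7,-6.3,-0.7],"dr": [1.99,0.22,0]}
    - {"delta_pos": [0.7,-6.3,-0.9],"dr": [1.99,0.22,0]}
    - {"delta_pos": [0.7,-6.2,-1.1],"dr": [1.99,0.22,0]}
    - {"delta_pos": [0.7,-6.2,-1.3],"dr": [1.99,0.22,0]}
    - {"delta_pos": [0,0,0],"dr": [0,0,0]}
    - {"delta_pos": [0,0,0],"dr": [0,0,0]}

```text
time_s: 15.75
position: [0.4955, -0.1637, 0.2717]
tool_rot: [[0.994, 0.107, -0.024], [0.109, -0.968, 0.225], [0.001, -0.226, -0.974]]
ft_force: [-0.3, 0.2, -1.1]
grip_width: 0.0191
```

```bash
python3 -c "
from plan import *
P,R=pose(-13);print(*delta(P,R))
plan([-15,-17,-19,-21,-23,-25,-26,-27,-28,-28.5,-29,-29.5,-30,-30.5])"
```

```text
[-0.21  0.68 -0.27] [-0.09  0.03  0.06]
[-0.3   0.16 -1.05] [-0.2 -0.  -0. ]
[{"delta_pos": [0.5, -5.5, -1.8], "dr": [1.9, 0.25, 0.06]}, {"delta_pos": [0.7, -6.1, -1.8], "dr": [1.99, 0.22, 0.0]}, {"delta_pos": [0.7, -6.0, -2.0], "dr": [1.99, 0.22, 0.0]}, {"delta_pos": [0.7, -5.9, -2.2], "dr": [1.99, 0.22, -0.0]}, {"delta_pos": [0.6, -5.9, -2.4], "dr": [1.99, 0.22, 0.0]}, {"delta_pos": [0.6, -5.8, -2.6], "dr": [1.99, 0.22, 0.0]}, {"delta_pos": [0.3, -2.9, -1.4], "dr": [0.99, 0.11, -0.0]}, {"delta_pos": [0.3, -2.8, -1.4], "dr": [0.99, 0.11, 0.0]}, {"delta_pos": [0.3, -2.8, -1.5], "dr": [0.99, 0.11, -0.0]}, {"delta_pos": [0.2, -1.4, -0.8], "dr": [0.5, 0.06, -0.0]}, {"delta_pos": [0.2, -1.4, -0.8], "dr": [0.5, 0.06, -0.0]}, {"delta_pos": [0.2, -1.4, -0.8], "dr": [0.5, 0.06, 0.0]}, {"delta_pos": [0.2, -1.4, -0.8], "dr": [0.5, 0.06, -0.0]}, {"delta_pos": [0.2, -1.4, -0.8], "dr": [0.5, 0.06, -0.0]}]
```

Request:
arm_command:
  steps:
    - {"delta_pos": [0.5,-5.5,-1.8],"dr": [1.9,0.25,0.06]}
    - {"delta_pos": [0.7,-6.1,-1.8],"dr": [1.99,0.22,0]}
    - {"delta_pos": [0.7,-6.0,-2.0],"dr": [1.99,0.22,0]}
    - {"delta_pos": [0.7,-5.9,-2.2],"dr": [1.99,0.22,0]}
    - {"delta_pos": [0.6,-5.9,-2.4],"dr": [1.99,0.22,0]}
    - {"delta_pos": [0.6,-5.8,-2.6],"dr": [1.99,0.22,0]}
    - {"delta_pos": [0.3,-2.9,-1.4],"dr": [0.99,0.11,0]}
    - {"delta_pos": [0.3,-2.8,-1.4],"dr": [0.99,0.11,0]}
    - {"delta_pos": [0,0,0],"dr": [0,0,0]}
    - {"delta_pos": [0,0,0],"dr": [0,0,0]}

```text
time_s: 16.75
position: [0.4999, -0.2043, 0.2563]
tool_rot: [[0.994, 0.099, -0.05], [0.111, -0.886, 0.451], [0.001, -0.454, -0.891]]
ft_force: [0.2, 0.3, -1.4]
grip_width: 0.0191
```

Request:
arm_command:
  steps:
    - {"delta_pos": [0.3,-2.8,-1.5],"dr": [0.99,0.11,0]}
    - {"delta_pos": [0.2,-1.4,-0.8],"dr": [0.5,0.06,0]}
    - {"delta_pos": [0.2,-1.4,-0.8],"dr": [0.5,0.06,0]}
    - {"delta_pos": [0,0,0],"dr": [0,0,0]}
    - {"delta_pos": [0,0,0],"dr": [0,0,0]}

```text
time_s: 17.25
position: [0.5006, -0.2101, 0.2531]
tool_rot: [[0.994, 0.097, -0.053], [0.111, -0.869, 0.482], [0.0, -0.485, -0.875]]
ft_force: [0.1, 0.3, -1.4]
grip_width: 0.0191
```

```bash
python3 -c "
from plan import *
for f in(-28,-28.5,-29): P,R=pose(f);print(*delta(P,R))
plan([-29.5,-30,-30.5])"
```

```text
[-0.43  2.78  1.65] [-0.99 -0.09 -0.02]
[-0.28  1.38  0.9 ] [-0.5  -0.03 -0.02]
[-0.12  0.    0.13] [-0.    0.02 -0.02]
[ 0.14  0.26 -1.42] [-0.41 -0.05 -0.06]
[{"delta_pos": [0.0, -1.4, -0.6], "dr": [0.5, 0.08, -0.02]}, {"delta_pos": [0.2, -1.4, -0.8], "dr": [0.5, 0.06, -0.0]}, {"delta_pos": [0.2, -1.4, -0.8], "dr": [0.5, 0.06, -0.0]}]
```

Request:
arm_command:
  steps:
    - {"delta_pos": [0.1,-1.4,-0.7],"dr": [0.5,0.06,0]}
    - {"delta_pos": [0,0,0],"dr": [0,0,0]}
    - {"delta_pos": [0,0,0],"dr": [0,0,0]}

```text
time_s: 17.55
position: [0.5007, -0.2114, 0.2524]
tool_rot: [[0.994, 0.096, -0.054], [0.111, -0.865, 0.49], [0.0, -0.493, -0.87]]
ft_force: [0.1, -0.3, -1.2]
grip_width: 0.019
```

Request:
arm_command:
  steps:
    - {"delta_pos": [0.1,-0.8,-0.4],"dr": [0.25,0.03,0]}
    - {"delta_pos": [0,0,0],"dr": [0,0,0]}
    - {"delta_pos": [0,0,0],"dr": [0,0,0]}

```text
time_s: 17.85
position: [0.5008, -0.2122, 0.2521]
tool_rot: [[0.994, 0.096, -0.055], [0.111, -0.863, 0.493], [0.0, -0.496, -0.868]]
ft_force: [0.1, -0.1, -2.4]
grip_width: 0.0188
```

Request:
arm_command:
  steps:
    - {"delta_pos": [0.1,-0.8,-0.4],"dr": [0.25,0.03,0]}
    - {"delta_pos": [0,0,0],"dr": [0,0,0]}
    - {"delta_pos": [0,0,0],"dr": [0,0,0]}

```text
time_s: 18.15
position: [0.5009, -0.2128, 0.2518]
tool_rot: [[0.994, 0.096, -0.055], [0.111, -0.86, 0.497], [0.0, -0.5, -0.866]]
ft_force: [-0.1, 2.2, 0.1]
grip_width: 0.0189
```

Request:
arm_command:
  steps:
    - {"delta_pos": [0.1,-0.8,-0.5],"dr": [0,0,0]}
    - {"delta_pos": [0,0,0],"dr": [0,0,0]}
    - {"delta_pos": [0,0,0],"dr": [0,0,0]}

```text
time_s: 18.45
position: [0.501, -0.2133, 0.2516]
tool_rot: [[0.994, 0.097, -0.055], [0.111, -0.86, 0.498], [0.001, -0.501, -0.865]]
ft_force: [-0.8, 5.6, 5.4]
grip_width: 0.0189
```

Request:
arm_command:
  steps:
    - {"delta_pos": [0,0.5,-0.8],"dr": [0,0,0]}
    - {"delta_pos": [0,0,0],"dr": [0,0,0]}
    - {"delta_pos": [0,0,0],"dr": [0,0,0]}

```text
time_s: 18.75
position: [0.501, -0.2131, 0.2512]
tool_rot: [[0.994, 0.097, -0.055], [0.111, -0.86, 0.497], [0.001, -0.5, -0.866]]
ft_force: [-0.4, 3.9, 7.6]
grip_width: 0.0192
```

Request:
arm_command:
  steps:
    - {"delta_pos": [0,0,0],"dr": [0,0,0]}
    - {"delta_pos": [0,0,0],"dr": [0,0,0]}
    - {"delta_pos": [0,0,0],"dr": [0,0,0]}
    - {"delta_pos": [0,0,0],"dr": [0,0,0]}
    - {"delta_pos": [0,0,0],"dr": [0,0,0]}
    - {"delta_pos": [0,0,0],"dr": [0,0,0]}
  grip: 0.8

```text
time_s: 19.35
position: [0.501, -0.2134, 0.2503]
tool_rot: [[0.994, 0.096, -0.055], [0.111, -0.861, 0.497], [0.0, -0.5, -0.866]]
ft_force: [0.1, 0.1, 0.0]
grip_width: 0.0686
```

```bash
python3 -c "
from h import *
snap('wr');cv2.imwrite('pics/sr.png',env.get_image('scene'));cv2.imwrite('pics/tr.png',env.get_image('top'))"
```

Request:
arm_command:
  steps:
    - {"delta_pos": [0.5,-5,8.7],"dr": [0,0,0]}
    - {"delta_pos": [1.1,-10,17.4],"dr": [0,0,0]}
    - {"delta_pos": [1.6,-15,26],"dr": [0,0,0]}
    - {"delta_pos": [1.6,-15,26],"dr": [0,0,0]}
    - {"delta_pos": [0,-10,30],"dr": [0,0,0]}
    - {"delta_pos": [0,0,0],"dr": [0,0,0]}
    - {"delta_pos": [0,0,0],"dr": [0,0,0]}

```text
time_s: 20.2
position: [0.5058, -0.2686, 0.3588]
tool_rot: [[0.994, 0.096, -0.054], [0.11, -0.861, 0.496], [0.001, -0.499, -0.866]]
ft_force: [-0.8, -0.1, -1.1]
grip_width: 0.0682
```

```bash
cat > chk.py <<'E'
from goal import *
for n in("scene","top"):
    im=env.get_image(n);cv2.imwrite(f"pics/fin_{n}.png",im);h=cv2.cvtColor(im,cv2.COLOR_BGR2HSV)
    m=cv2.inRange(h,(105,120,30),(125,255,255))
    k,l,st,ce=cv2.connectedComponentsWithStats(m);print(n,[(s.tolist(),c.round(1).tolist()) for s,c in zip(st[1:],ce[1:]) if s[4]>15])
    red=cv2.inRange(h,(0,150,60),(6,255,255))|cv2.inRange(h,(174,150,60),(180,255,255));k,l,st,ce=cv2.connectedComponentsWithStats(red);print(" red",[(s.tolist(),c.round(1).tolist()) for s,c in zip(st[1:],ce[1:]) if s[4]>15])
    p=np.radians(-29.7);W=Rz(AL);z=W@[0,np.sin(p),np.cos(p)];x=W@[1,0,0];c=(arc(np.array([-29.7]))@W.T)[0]+[X0,Y0,DZ-.001];t=W@[0,np.cos(p),-np.sin(p)]
    cal=C[n];print(" home handle top",proj(cal,c+.077*z)," stop",proj(cal,(arc(np.array([-38.]))@W.T)[0]+[X0,Y0,DZ]))
    pts=np.array([c+i*x+j*t+k*z for i,j,k,in [(sx*.022,sy*.011,k) for sx in(1,-1) for sy in(1,-1) for k in(-.027+.01,.013)]+[(sx*.01,sy*.006,.077) for sx in(1,-1) for sy in(1,-1)]])
    q=proj(cal,pts);print(" expected bbox",q.min(0),q.max(0))
E
python3 chk.py
```

```text
scene [([344, 0, 31, 60, 907], [362.7, 19.6]), ([187, 196, 41, 43, 604], [209.1, 217.8])]
 red [([206, 227, 4, 9, 30], [207.7, 231.0])]
 home handle top [[188.72 199.39]]  stop [[210.97 230.6 ]]
 expected bbox [185.52 193.54] [231.24 242.98]
top [([425, 251, 48, 29, 796], [445.2, 263.9])]
 red []
 home handle top [[469.82 261.52]]  stop [[442.17 263.9 ]]
 expected bbox [419.94 249.7 ] [473.79 280.25]
```

Run:
```python
from h import *
for n in("scene","top"):
    a=cv2.imread(f"pics/{n}0.png");b=cv2.imread(f"pics/fin_{n}.png")
    d=cv2.GaussianBlur(cv2.absdiff(a,b),(3,3),0).max(2);m=(d>25).astype(np.uint8)
    k,l,st,ce=cv2.connectedComponentsWithStats(m);print(n,[s.tolist() for s in st[1:] if s[4]>8])
s=cv2.imread("pics/fin_scene.png");t=cv2.imread("pics/fin_top.png")
cv2.imwrite("pics/c10.png",np.hstack([cr(s,165,180,78,110,5,10),cr(t,400,210,78,110,5,10)]))
```

```text
scene [[0, 0, 9, 13, 67], [42, 0, 73, 39, 2169], [112, 0, 24, 41, 631], [164, 0, 21, 14, 164], [283, 0, 135, 174, 8403], [325, 0, 21, 33, 491], [347, 0, 40, 58, 1042], [521, 0, 82, 84, 2990], [3, 15, 95, 56, 1025], [42, 19, 9, 13, 80], [535, 30, 9, 4, 14], [86, 46, 15, 6, 30], [101, 46, 20, 8, 61], [0, 55, 13, 9, 56], [8, 60, 148, 123, 7090], [264, 67, 11, 13, 38], [25, 69, 6, 3, 12], [66, 70, 7, 6, 26], [267, 81, 6, 12, 55], [276, 89, 30, 12, 149], [268, 95, 8, 8, 44], [260, 97, 7, 10, 46], [294, 104, 15, 18, 147], [263, 109, 44, 31, 652], [187, 195, 49, 52, 949], [427, 255, 17, 30, 330], [427, 293, 14, 10, 119]]
top [[172, 192, 468, 288, 38948], [198, 238, 18, 21, 284], [425, 251, 49, 29, 856], [632, 329, 4, 4, 11], [584, 354, 56, 126, 1682], [618, 368, 2, 7, 9], [596, 370, 6, 6, 18], [597, 385, 4, 3, 9], [320, 392, 84, 88, 1598], [396, 464, 4, 7, 17], [326, 471, 27, 9, 54], [384, 471, 5, 4, 13]]
```

Request:
arm_command:
  steps:
    - {"delta_pos": [0,0,20],"dr": [0,0,0]}
    - {"delta_pos": [0,0,0],"dr": [0,0,0]}
    - {"delta_pos": [0,0,0],"dr": [0,0,0]}
    - {"delta_pos": [0,0,0],"dr": [0,0,0]}
    - {"delta_pos": [0,0,0],"dr": [0,0,0]}

```text
time_s: 20.8
position: [0.5058, -0.2682, 0.3777]
tool_rot: [[0.994, 0.095, -0.056], [0.111, -0.86, 0.498], [-0.001, -0.501, -0.865]]
ft_force: [0.3, -0.1, -0.2]
grip_width: 0.068
```

```bash
python3 chk.py | grep -v exp
python3 - <<'E'
from h import *
# blue centroid: synthetic fill of handle+block at phi, compare with the seen top/scene centroid
import goal as g
for phi in(-27.7,-28.7,-29.7):
  p=np.radians(phi);W=Rz(g.AL);z=W@[0,np.sin(p),np.cos(p)];x=W@[1,0,0];t=W@[0,np.cos(p),-np.sin(p)];c=(arc(np.array([phi]))@W.T)[0]+[g.X0,g.Y0,g.DZ-.001]
  for n in("scene","top"):
    m=np.zeros((1920,2560),np.uint8)
    for a,b,k0,k1 in((.022,.011,-.010,.013),(.010,.006,.013,.077)):
        P=np.array([c+i*a*x+j*b*t+k*z for i in(1,-1) for j in(1,-1) for k in(k0,k1)])
        cv2.fillConvexPoly(m,cv2.convexHull((proj(C[n],P)*4).astype(np.int32)),1)
    v,u=np.nonzero(m);print(phi,n,u.min()/4,u.max()/4,v.min()/4,v.max()/4)
E
```

```text
scene [([345, 0, 30, 59, 885], [362.9, 19.5]), ([187, 196, 41, 43, 605], [209.0, 217.8])]
 red [([206, 227, 4, 9, 30], [207.7, 231.0])]
 home handle top [[188.72 199.39]]  stop [[210.97 230.6 ]]
top [([425, 251, 48, 29, 795], [445.2, 263.9])]
 red []
 home handle top [[469.82 261.52]]  stop [[442.17 263.9 ]]
-27.7 scene 188.75 230.5 191.25 239.5
-27.7 top 420.5 470.25 249.75 280.25
-28.7 scene 187.0 229.5 192.5 240.0
-28.7 top 421.75 472.0 249.75 280.0
-29.7 scene 185.5 228.5 193.5 240.75
-29.7 top 422.75 473.75 249.5 280.0
```

```bash
python3 -c "
from rig import env
print(env.close_job())"
```

```text
the job is handed in; nothing more can be done
None
```

The blue holder is on the curved rod, against the red stop collar with its handle up. It has been released, and the job was handed in at about 21 s of the 72 s allowed.

- **What I did:** I tipped the holder about 22° out from under the ledge and lifted it clear. I found the rod's real end with the wrist camera, then threaded the holder round the bend and over the top. Contact force stayed under about 3 N until the stop.
- **Seating:** Contact came at about phi = -30°, where -29.7° was expected, and I pressed it home with about 8 N.
- **After release:** The outline agrees to about 2 pixels with phi between about -29° and -29.7°. It did not change over the last 0.6 s, and the gripper was well clear.
- **Other items:** The final scene image shows no change at the white holders, cup or jaw model. The arm may have hidden the jaw model in the top view.
- **Not checked:**
  - I could not view a final close-up because the 12-picture limit was reached, so the end state was checked only by pixel measurements and force.
  - In the top view my red-colour check found no collar; I did not establish why. It found the collar in the scene view.

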